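# Catch the lamp trunk's falling lid and lower it shut

### The arm

A 7-joint arm with a two-finger parallel gripper is mounted at the origin on the work surface. World frame = base frame: x ahead of the robot, y to its left, z up, the work surface at z = 0. Lengths are in m, angles in rad, forces in N, time in s.
With the tool pointing down it reaches from about 0.425 to 0.825 m from the base axis. Payload 3.6 kg.
Tool frame: the origin (TCP) lies at the very end of the fingers, on their centre line; the grasp point (between the pads) lies 19 mm behind it; z points along the fingers, x is the direction in which the jaws open and shut, and the axes are right-handed (so a half turn about z gives the same grasp; the last joint's range is limited). The gripper opens to 85 mm and grips with 20 to 120 N. Pads are 22 mm wide; open, the fingers measure 114 mm over their backs; the gripper's body (76 mm by 85 mm) begins 54 mm behind the grasp point. The pads swing forward as they close: fully open they stand 13 mm farther back than shut.
Start: joints at [1.292, 0.615, -0.013, 1.423, 0.008, 1.103, -0.04], TCP at [0.162, -0.629, 0.231] pointing down, gripper open.
Joint ranges: [-3.12, 3.12], [-0.3, 2.06], [-1.34, 1.32], [0.26, 2.42], [-1.36, 4.5], [0.01, 1.98], [-2.84, 2.84]. Speed limits (rad/s): [2.79, 2.79, 3.14, 3.14, 3.14, 3.14, 3.14].

### API

Orientations are given as a rotation vector (axis times angle).
In Python, from workcell import bot gives the robot as it stands. The module is installed in compiled form; this text tells all that it offers.
- The arm moves only by the tool jog_arm, never from a script. Its argument "plan" is a list of rows, each an object of numbers: "dx", "dy", "dz": the shift along the tool's x, y, z in mm; "yaw": the turn about the tool's z in degrees. A call has 1 to 20 rows; each row shifts and turns the commanded pose from where the row before left it, along the tool's axes as they then stand; what a row does not reach is not made up. A row lasts 1/12 s, in which the tool goes at most 41.7 mm and 7.16 degrees, less where a joint would pass 70% of its speed; a pose out of reach is approached as far as the arm can. A call with a gripper value outside its range is refused whole. "jaw" is the closure, from 0 (fully open) to 1 (shut), set as the call begins (left out, the last holds). The fingers move at their own pace and stop on an object; the grip force is fixed at half the most. Time passes only in rows, so rows that do not move let the fingers close. It gives the time, the measured TCP pose, the force and the opening at its end, in the units of the state.
- bot.get_obs(): the state, without advancing time (a new reading comes with each control period).
- bot.get_image(name): name is "scene" or "side" or "wrist"; returns a dict with "frame" (480x640x3 uint8, red, green, blue), "mtx" (3x3 intrinsics, pixels), "R" (3x3) and "t" (3): a world point X has camera coordinates R X + t. Camera axes: x right, y down, z forward; pixel columns grow to the right and rows downward; lengths in m; the calibration is good to about 2 mm. A picture is of the moment at which its call begins. There is no depth.
- bot.close_job(): hands the job in, once; it reports no verdict.
The state is a dict: "time": time; "joints": joint angles; "joint_vel": joint speeds; "joint_torque": joint torques, N m; "position": TCP position; "tcp_rot": TCP orientation; "contact_force": force on the tool from outside, world axes, zero at the start; "wrist_torque": the same for the moment, N m; "grip_width": finger opening in m.
Only numpy, scipy, OpenCV 4.12 (cv2) and the standard library are available. Lean on these libraries where they do the work, as an engineer would, in place of code of your own. Each camera call takes 0.05 s, during which the arm holds its last target.

### The job

The lid of the small blue metal trunk of spare clay lamps leans open past upright, on the side of its hinge. Nudge it forward over its balance point from behind with a fingertip, catch it underneath on the outside of a finger as it falls, and lower it gently until it is fully shut, without letting it drop or slam and without pinching or gripping it. Leave the lamps and everything else on the table where they stand.

Things in the scene. Friction and masses are not known exactly. Their poses are not given: they have to be found in the camera images.
- box: Blue sheet-metal trunk, open topped, fixed to the table: 145 mm deep (its x), 200 mm wide (its y), 90 mm high, half full of clay lamps. Origin: centre of its underside, on the table. Its +x axis points to the hinge side (roughly to the robot's right), its -x side is the front, where the lid's free edge comes down (roughly to the robot's left), z up.
- lid (a joint): Lid angle, rad: 0 shut (level on the rim), 1.57 upright, 1.85 leaning back on its stop (start). Lid 0.22 to 0.35 kg. Greased hinge: drag 0.27 N m s/rad, no friction to speak of. Let go a little past upright (1.5) it falls to 45 degrees in 2 to 4 s, is shut about 1 s later, and would strike the rim at 0.7 to 1.1 rad/s: a slam. Behind upright it sinks back on its stop.
- lid_hinge (a point): Middle of the hinge line, at the trunk's rear rim, 90 mm above the table and 72.5 mm from the trunk's centre along its +x. The hinge line runs along the trunk's y.
- lid_edge (a point): Middle of the lid's free edge, at its inner face, 175 mm from the hinge line. The lid is a flat plate 175 mm long, 210 mm wide, 6 mm thick, no handle; blue with two yellow stripes outside, white inside. Shut, its inner face is 90 mm above the table and it overhangs the trunk's front wall by 30 mm, so a finger under the overhang is clear of the trunk.
- lamp_a: Loose clay lamp, a bowl 72 mm across and 28 mm high, in front of the trunk, towards one corner (about 190 mm along its -x, 80 mm along its +y). Origin: centre of the underside. Bystander.
- lamp_b: Loose clay lamp as lamp_a, behind the trunk's hinge (about 165 mm along its +x). Bystander.
- lamp_c: Loose clay lamp as lamp_a, farther off. Bystander.
- lamp_d: Loose clay lamp as lamp_a, farther off. Bystander.
- matchbox: Loose red matchbox, 36 x 54 x 15 mm, behind the trunk's hinge. Origin: centre of the underside. Bystander.
- bell: Loose brass hand bell, 56 mm across, 88 mm high, standing. Origin: centre of the underside. Bystander.
- oil_bottle: Loose amber oil bottle, 60 mm across, 170 mm high, standing on the right. Origin: centre of the underside. Bystander.
- scraper: Loose scraper with a green handle, lying on the right. Origin: middle of its underside. Bystander.

How it is judged:
By the outcome, as a careful person would: the job done as asked, in the order asked, and still so for the second after the job is handed in, with the robot touching nothing.
It also fails if it takes over 54 s, if anything falls off the work surface, if the arm or the gripper's body presses on something with over 40 N, if the wrist force passes 120 N, or if a joint passes its speed limit or range.

## Working session

There is one attempt and no reset: what is moved stays moved. The work goes in short steps, Python scripts to look and compute and a tool call to move; the robot and the scene stay as the last step left them, time stands still between calls to the robot, and variables do not carry over. Pictures are saved under pics/ and viewed, and the job is handed in when it is done.

Besides the shell and the picture viewer there is one more tool, called after ">>>" as name([rows], argument=value, ...), one row to a line, values as JSON. jog_arm: Moves the arm, as the interface text tells. Its arguments: {"type":"object","properties":{"plan":{"type":"array","items":{"type":"object","properties":{"dx":{"type":"number"},"dy":{"type":"number"},"dz":{"type":"number"},"yaw":{"type":"number"}}}},"jaw":{"type":"number"}},"required":["plan"]}

```bash
mkdir -p pics
python3 - <<'E'
from workcell import bot
import cv2,pickle
o=bot.get_obs()
for k,v in o.items(): print(k,v)
d={}
for n in ("scene","side","wrist"):
    im=bot.get_image(n); d[n]=im
    cv2.imwrite(f"pics/{n}0.png",im["frame"][:,:,::-1])
    print(n,im["mtx"].tolist(),im["R"].round(4).tolist(),im["t"].round(4).tolist())
pickle.dump(d,open("v0.pkl","wb"))
E
```

```text
time 0.0
joints [ 1.29248962  0.61592104 -0.012663    1.42492911  0.00809221  1.10336383
 -0.04033909]
joint_vel [-1.79384257e-04 -5.75248749e-04 -4.66477994e-05 -1.33306128e-03
  1.08512155e-03 -3.11368813e-04  8.95197890e-05]
joint_torque [-2.17178713e-04 -4.69215524e+01  2.59375479e-01 -1.71033508e+01
  1.01034928e-02  9.77760792e-03  1.62085961e-06]
position [ 0.1617943  -0.62874831  0.2301268 ]
tcp_rot [-2.48171795  1.92374308  0.00319429]
contact_force [0.24125291 0.82700347 0.34094991]
wrist_torque [-0.01275714  0.05236736 -0.02399562]
grip_width 0.08549043096141509
scene [[606.8067383654397, 0.0, 319.21098035049187], [0.0, 606.8067383654397, 246.5008690435374], [0.0, 0.0, 1.0]] [[0.6047, 0.7965, 0.0034], [0.5035, -0.3789, -0.7765], [-0.6171, 0.4712, -0.6301]] [-0.333, -0.1843, 1.8002]
side [[464.28562157023816, 0.0, 316.7821912567842], [0.0, 464.28562157023816, 239.1095708771364], [0.0, 0.0, 1.0]] [[-0.9014, 0.4328, 0.0119], [0.2512, 0.5451, -0.7999], [-0.3527, -0.718, -0.6]] [0.4888, -0.0871, 1.2787]
wrist [[431.7647116275641, 0.0, 318.4379413117609], [0.0, 431.7647116275641, 230.7992098910626], [0.0, 0.0, 1.0]] [[0.2495, -0.9684, -0.0026], [-0.9303, -0.2404, 0.2769], [-0.2688, -0.0667, -0.9609]] [-0.6484, -0.0375, 0.3787]
```

View pics/scene0.png

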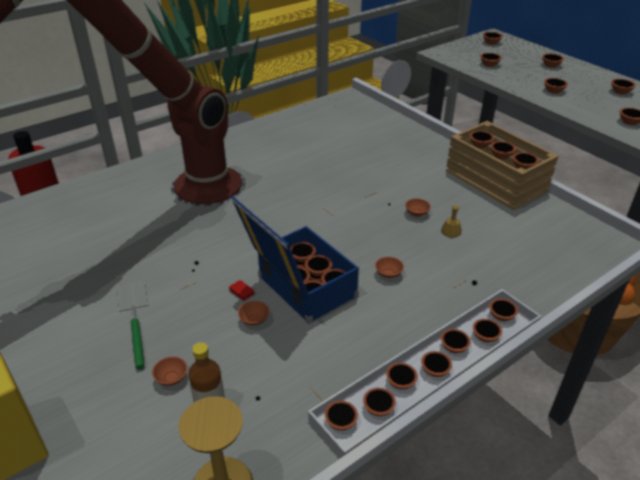

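View pics/side0.png

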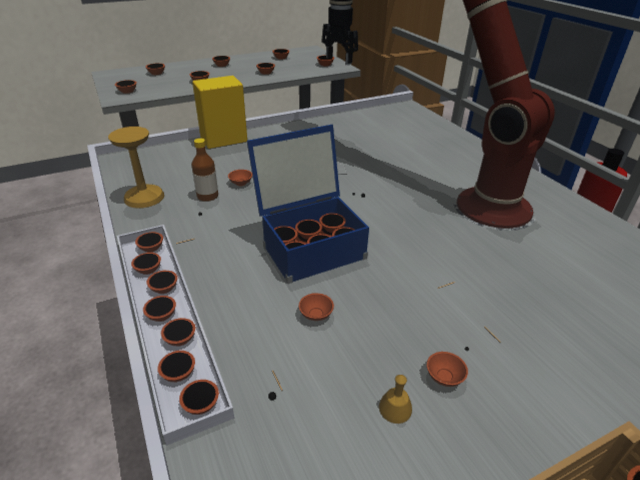

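View pics/wrist0.png

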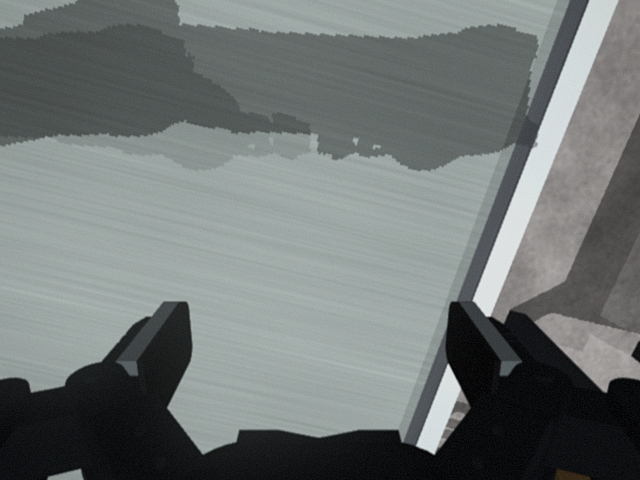

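Run:
```python
import cv2,numpy as np
s=cv2.imread("pics/scene0.png")[180:330,215:375]; cv2.imwrite("pics/sc_c.png",cv2.resize(s,None,fx=5,fy=4*1.0,interpolation=cv2.INTER_CUBIC)[:600])
s=cv2.imread("pics/side0.png")[120:285,235:385]; cv2.imwrite("pics/si_c.png",cv2.resize(s,None,fx=3.6,fy=3.6,interpolation=cv2.INTER_CUBIC))
```

```text
(no output)
```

View pics/sc_c.png

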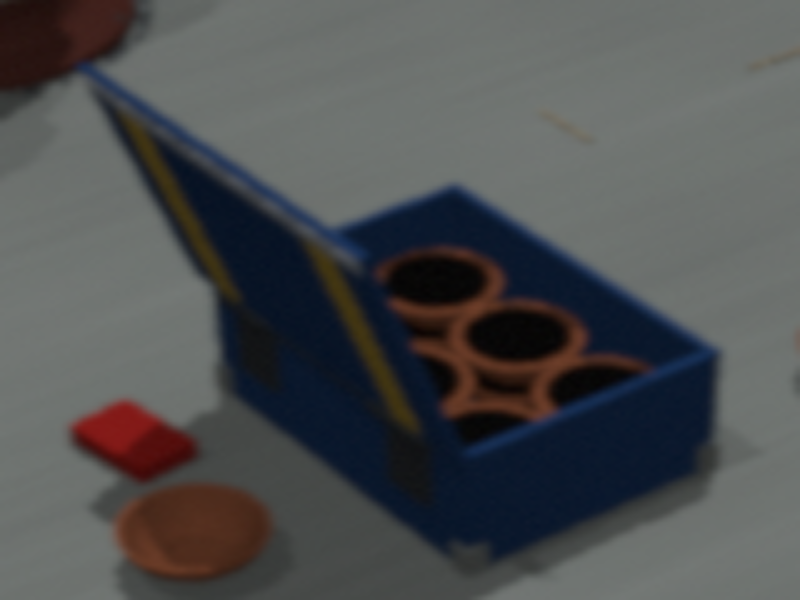

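View pics/si_c.png

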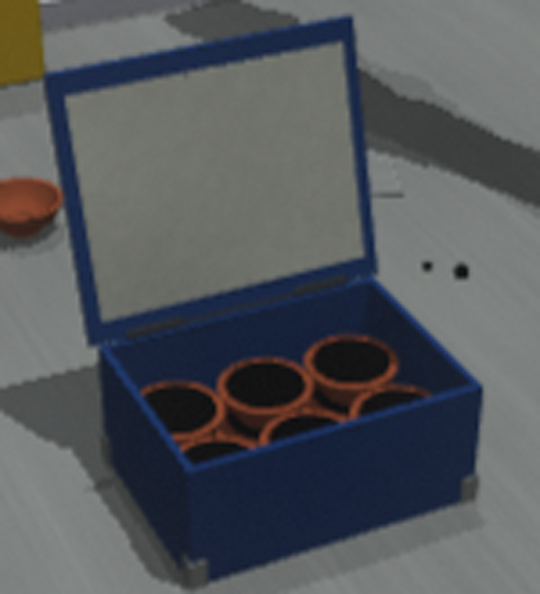

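```bash
cat > h.py <<'E'
import numpy as np,cv2,pickle
def ray(im,p):
    K,R,t=map(np.array,(im["mtx"],im["R"],im["t"]))
    d=R.T@np.linalg.solve(K,[p[0],p[1],1.]); return -R.T@t,d/np.linalg.norm(d)
def onz(im,p,z):
    c,d=ray(im,p); return c+d*(z-c[2])/d[2]
def tri(a,p,b,q):
    c,d=ray(a,p);e,f=ray(b,q)
    s=np.linalg.lstsq(np.c_[d,-f],e-c,rcond=None)[0]
    P,Q=c+d*s[0],e+f*s[1]; return (P+Q)/2,np.linalg.norm(P-Q)
E
python3 - <<'E'
from h import *
np.set_printoptions(precision=4,suppress=True)
d=pickle.load(open("v0.pkl","rb"));S,D=d["scene"],d["side"]
sc=lambda x,y:(x/5+215,y/4+180); si=lambda x,y:(x/3.6+235,y/3.6+120)
for n,p in dict(A=(455,187),B=(717,352),C=(460,455)).items(): print("scene",n,onz(S,sc(*p),.09))
for n,p in dict(FR=(480,386),FL=(190,467),BL=(102,345),BR=(378,278)).items(): print("side",n,onz(D,si(*p),.09))
print(tri(S,sc(717,352),D,si(190,467)),tri(S,sc(455,187),D,si(480,386)))
print("lid",tri(S,sc(85,67),D,si(352,17)),tri(S,sc(365,262),D,si(48,75)))
# bystanders, red/orange
for n,im in (("scene",S),("side",D)):
    hsv=cv2.cvtColor(np.ascontiguousarray(im["frame"]),cv2.COLOR_RGB2HSV)
    for cn,lo,hi in (("or",(3,110,60),(14,255,255)),("red",(174,150,60),(180,255,255)),("red0",(0,200,60),(2,255,255)),("amber/brass",(15,120,60),(25,255,255)),("green",(50,120,40),(80,255,255))):
        m=cv2.inRange(hsv,lo,hi); k,l,st,ce=cv2.connectedComponentsWithStats(m)
        for i in range(1,k):
            if st[i,4]>60: print(n,cn,st[i],onz(im,ce[i],.014))
E
```

```text
scene A [0.4405 0.0425 0.09  ]
scene B [0.6362 0.046  0.09  ]
scene C [ 0.6342 -0.0967  0.09  ]
side FR [0.4356 0.0423 0.09  ]
side FL [0.6309 0.0419 0.09  ]
side BL [ 0.6331 -0.0985  0.09  ]
side BR [ 0.4336 -0.0968  0.09  ]
(array([0.6342, 0.0456, 0.0914]), np.float64(0.00488083062797857)) (array([0.4376, 0.0435, 0.0897]), np.float64(0.0035766338082683868))
lid (array([ 0.4343, -0.1485,  0.2563]), np.float64(0.003938153273275774)) (array([ 0.6411, -0.1472,  0.2555]), np.float64(0.005195769390476447))
scene or [198  85  17  16  85] [-0.5447  0.2917  0.014 ]
scene or [469 130  71  38 426] [0.4043 0.8543 0.014 ]
scene or [228 169  13  25 168] [0.0512 0.0629 0.014 ]
scene or [175 174  10  18 113] [-0.0354 -0.07    0.014 ]
scene or [406 199  24  15 288] [0.4692 0.4058 0.014 ]
scene or [294 243  49  42 459] [0.5063 0.017  0.014 ]
scene or [376 257  27  20 420] [0.6121 0.1686 0.014 ]
scene or [619 274  21  32 338] [1.0195 0.5602 0.014 ]
scene or [490 299  28  21 171] [0.8793 0.2728 0.014 ]
scene or [239 301  30  24 551] [ 0.5448 -0.1826  0.014 ]
scene or [474 320  27  21 157] [0.9027 0.19
[... 2294 characters left out ...]
18] [0.8847 0.1004 0.014 ]
side or [158 351  37  30 287] [0.9051 0.1794 0.014 ]
side or [ 427  352   41   34 1058] [0.4704 0.3856 0.014 ]
side or [180 380  39  34 332] [0.8848 0.2585 0.014 ]
side or [627 464  13  16 121] [0.3398 0.6515 0.014 ]
side red0 [608 183  14  15  62] [-0.3657  0.09    0.014 ]
side amber/brass [ 358    0   89  115 4290] [-0.7276 -1.404   0.014 ]
side amber/brass [ 192   78   55   71 2874] [ 0.5085 -0.9078  0.014 ]
side amber/brass [108 126  41  21 600] [ 0.846  -0.8591  0.014 ]
side amber/brass [125 150  39  58 939] [ 0.8609 -0.4772  0.014 ]
side amber/brass [380 375  32  48 972] [0.5911 0.4061 0.014 ]
side amber/brass [ 532  422  108   58 2108] [0.371  0.6121 0.014 ]
```

>>> jog_arm([
  {"yaw":5,"dz":-20},
  {"yaw":5,"dz":-20},
  {"yaw":4.4,"dz":-20},
  {"dz":-10},
  {},
  {},
], jaw=1)

```text
validation failed for argument at $.pl...
```

>>> jog_arm([
  {"dx":0,"dy":0,"dz":-20,"yaw":5},
  {"dx":0,"dy":0,"dz":-20,"yaw":5},
  {"dx":0,"dy":0,"dz":-20,"yaw":4.4},
  {"dx":0,"dy":0,"dz":-10,"yaw":0},
  {"dx":0,"dy":0,"dz":0,"yaw":0},
], jaw=1)

```text
time: 0.57
position: [0.1623, -0.6306, 0.3039]
tcp_rot: [2.222, -2.217, 0.007]
contact_force: [0.7, -0.3, 0.2]
grip_width: 0.0257
```

>>> jog_arm([
  {"dx":-24,"dy":-21,"dz":0,"yaw":0},
  {"dx":-24,"dy":-21,"dz":0,"yaw":0},
  {"dx":-24,"dy":-21,"dz":0,"yaw":0},
  {"dx":-24,"dy":-21,"dz":0,"yaw":0},
  {"dx":-24,"dy":-21,"dz":0,"yaw":0},
  {"dx":-24,"dy":-21,"dz":0,"yaw":0},
  {"dx":-24,"dy":-21,"dz":0,"yaw":0},
  {"dx":-24,"dy":-21,"dz":0,"yaw":0},
  {"dx":-24,"dy":-21,"dz":0,"yaw":0},
  {"dx":-24,"dy":-21,"dz":0,"yaw":0},
  {"dx":-24,"dy":-21,"dz":0,"yaw":0},
  {"dx":-24,"dy":-21,"dz":0,"yaw":0},
  {"dx":-24,"dy":-21,"dz":0,"yaw":0},
  {"dx":-24,"dy":-21,"dz":0,"yaw":0},
  {"dx":-24,"dy":-21,"dz":0,"yaw":0},
  {"dx":-24,"dy":-21,"dz":0,"yaw":0},
  {"dx":-24,"dy":-21,"dz":0,"yaw":0},
  {"dx":-12,"dy":-16,"dz":0,"yaw":0},
  {"dx":0,"dy":0,"dz":0,"yaw":0},
  {"dx":0,"dy":0,"dz":0,"yaw":0},
])

```text
time: 2.23
position: [0.5346, -0.2079, 0.2996]
tcp_rot: [2.226, -2.215, -0.005]
contact_force: [-1.2, -0.5, 0.5]
grip_width: 0.0
```

```bash
cat >> h.py <<'E'
def snap(tag,names=("scene","side","wrist")):
    from workcell import bot
    o=bot.get_obs(); d={}
    for n in names:
        d[n]=bot.get_image(n); cv2.imwrite(f"pics/{n}{tag}.png",d[n]["frame"][:,:,::-1])
    pickle.dump(d,open(f"v{tag}.pkl","wb"))
    print({k:np.round(o[k],4) for k in("time","position","tcp_rot","contact_force","grip_width","joints")}); return d
E
python3 - <<'E'
from h import *
snap(1)
a=cv2.imread("pics/scene1.png")[100:330,180:440];b=cv2.imread("pics/side1.png")[60:290,200:460]
cv2.imwrite("pics/m1.png",cv2.resize(np.hstack([a,b]),None,fx=1.53,fy=2.5))
E
```

```text
{'time': np.float64(2.2333), 'position': array([ 0.5346, -0.2079,  0.2996]), 'tcp_rot': array([ 2.2261, -2.215 , -0.0047]), 'contact_force': array([-1.1997, -0.5017,  0.4771]), 'grip_width': np.float64(0.0), 'joints': array([ 0.3741,  0.4381, -0.0637,  1.5428,  0.0291,  1.1649, -1.261 ])}
```

View pics/m1.png

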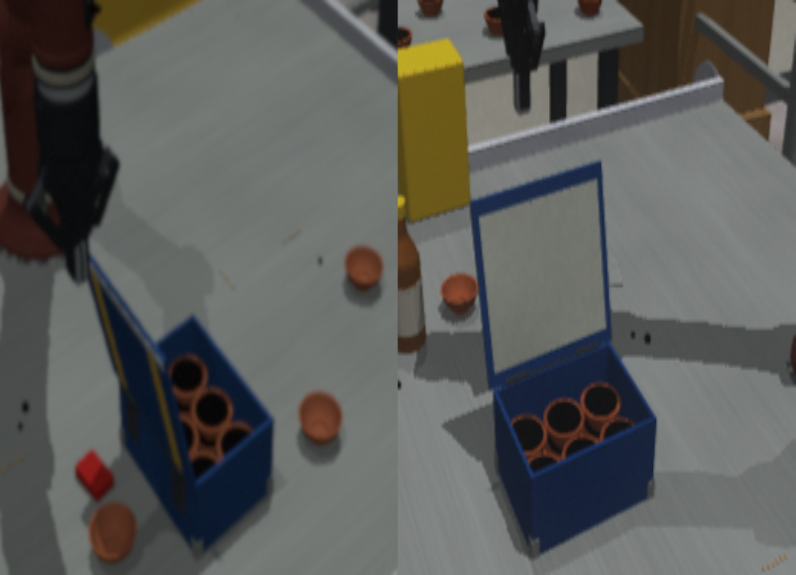

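View pics/wrist1.png

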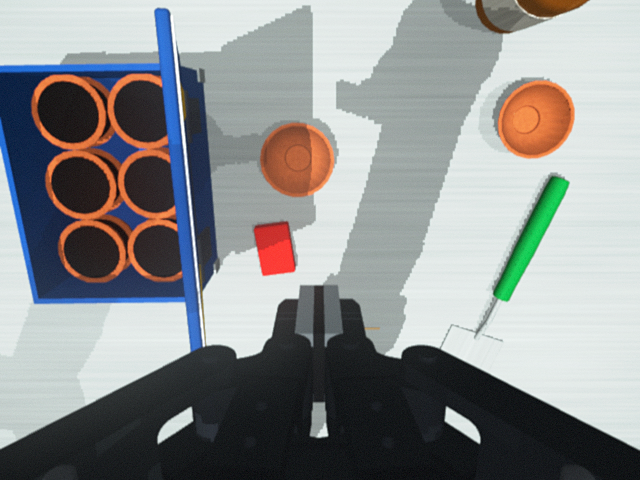

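>>> jog_arm([
  {"dx":0,"dy":0,"dz":20,"yaw":0},
  {"dx":0,"dy":0,"dz":20,"yaw":0},
  {"dx":0,"dy":0,"dz":20,"yaw":0},
  {"dx":-10,"dy":0,"dz":0,"yaw":0},
  {"dx":-10,"dy":0,"dz":0,"yaw":0},
  {"dx":-10,"dy":0,"dz":0,"yaw":0},
  {"dx":-8,"dy":0,"dz":0,"yaw":0},
  {"dx":-8,"dy":0,"dz":0,"yaw":0},
  {"dx":-6,"dy":0,"dz":0,"yaw":0},
  {"dx":-6,"dy":0,"dz":0,"yaw":0},
  {"dx":-6,"dy":0,"dz":0,"yaw":0},
  {"dx":-6,"dy":0,"dz":0,"yaw":0},
  {"dx":0,"dy":0,"dz":0,"yaw":0},
])

```text
time: 3.47
position: [0.5348, -0.1371, 0.2413]
tcp_rot: [-2.224, 2.218, 0.002]
contact_force: [-0.4, -0.7, 0.0]
grip_width: 0.0004
```

Run:
```python
from h import *
snap(2,("scene","side"))
a=cv2.imread("pics/scene2.png")[100:330,180:440];b=cv2.imread("pics/side2.png")[60:290,200:460]
cv2.imwrite("pics/m2.png",cv2.resize(np.hstack([a,b]),None,fx=1.53,fy=2.5))
```

```text
{'time': np.float64(3.4667), 'position': array([ 0.5348, -0.1371,  0.2413]), 'tcp_rot': array([-2.2237e+00,  2.2177e+00,  2.1000e-03]), 'contact_force': array([-0.3682, -0.6522,  0.012 ]), 'grip_width': np.float64(0.0004), 'joints': array([ 0.2618,  0.4527, -0.0739,  1.6957,  0.0366,  0.9951, -1.3927])}
```

View pics/m2.png

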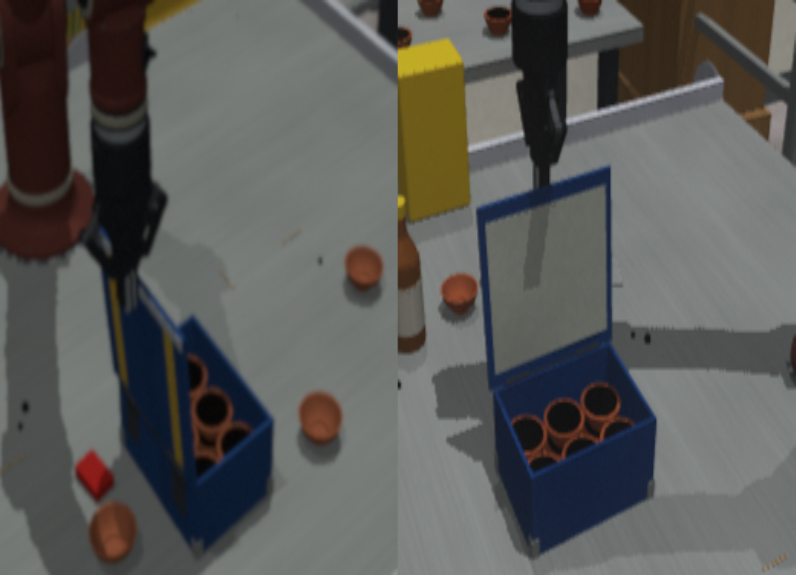

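Run:
```python
from h import *
d=pickle.load(open("v2.pkl","rb"))
a=d["scene"]["frame"][205:265,260:330,::-1];b=d["side"]["frame"][110:160,235:345,::-1]
cv2.imwrite("pics/c2.png",cv2.resize(a,None,fx=8,fy=8,interpolation=2));cv2.imwrite("pics/d2.png",cv2.resize(b,None,fx=7,fy=7,interpolation=2))
```

```text
(no output)
```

View pics/c2.png

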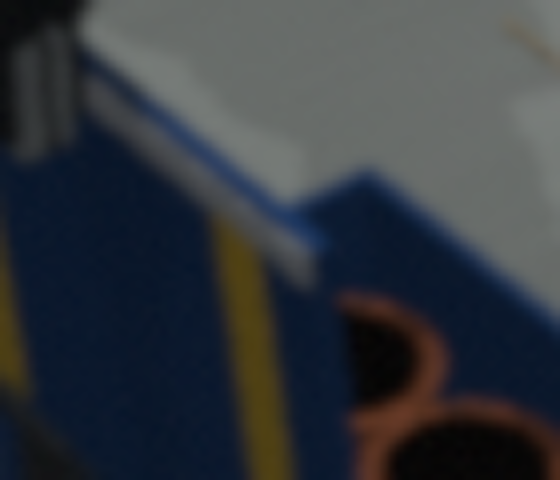

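View pics/d2.png

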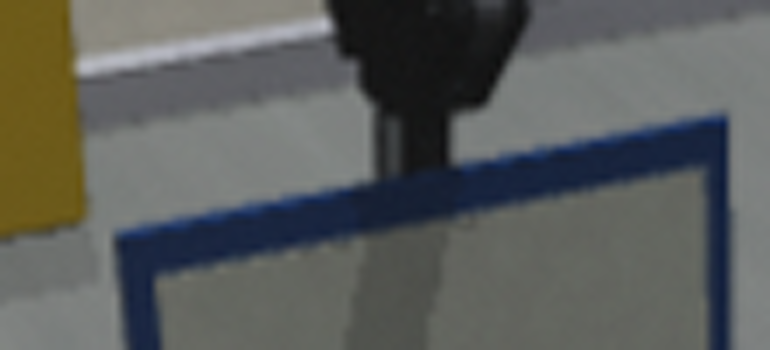

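Run:
```python
from h import *
d=pickle.load(open("v2.pkl","rb"))
print(tri(d["scene"],(300.6,235),d["side"],(251.9,143.9)))
```

```text
(array([ 0.64167365, -0.11578215,  0.26411692]), np.float64(0.00013841118902951013))
```

>>> jog_arm([
  {"dx":-7,"dy":0,"dz":0,"yaw":0},
  {"dx":-7,"dy":0,"dz":0,"yaw":0},
  {"dx":-7,"dy":0,"dz":0,"yaw":0},
  {"dx":-7,"dy":0,"dz":0,"yaw":0},
  {"dx":-6,"dy":0,"dz":0,"yaw":0},
])

```text
time: 3.98
position: [0.5345, -0.104, 0.2412]
tcp_rot: [-2.223, 2.22, 0.001]
contact_force: [0.3, -0.5, 0.4]
grip_width: -0.0004
```

Run:
```python
from h import *
d=snap(3,("scene","side"))
a=d["scene"]["frame"][205:265,260:330,::-1];b=d["side"]["frame"][110:160,235:345,::-1]
a=cv2.resize(a,(560,480),interpolation=2)[:, :]; cv2.imwrite("pics/c3.png",a);cv2.imwrite("pics/d3.png",cv2.resize(b,None,fx=7,fy=7,interpolation=2))
```

```text
{'time': np.float64(3.9833), 'position': array([ 0.5345, -0.104 ,  0.2412]), 'tcp_rot': array([-2.2230e+00,  2.2198e+00,  1.3000e-03]), 'contact_force': array([ 0.2858, -0.5461,  0.3831]), 'grip_width': np.float64(-0.0004), 'joints': array([ 0.2053,  0.4415, -0.0784,  1.7163,  0.0395,  0.9861, -1.4568])}
```

View pics/c3.png

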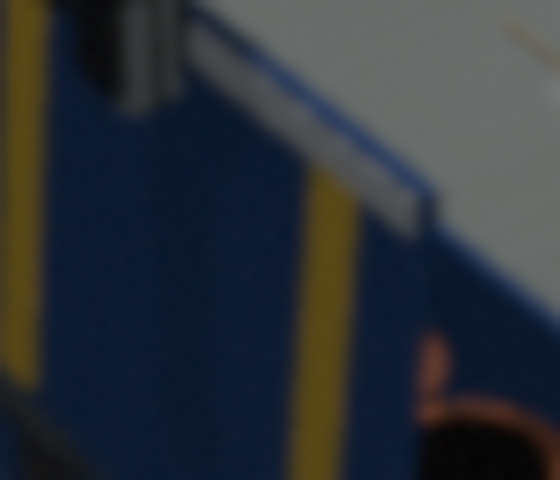

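View pics/d3.png

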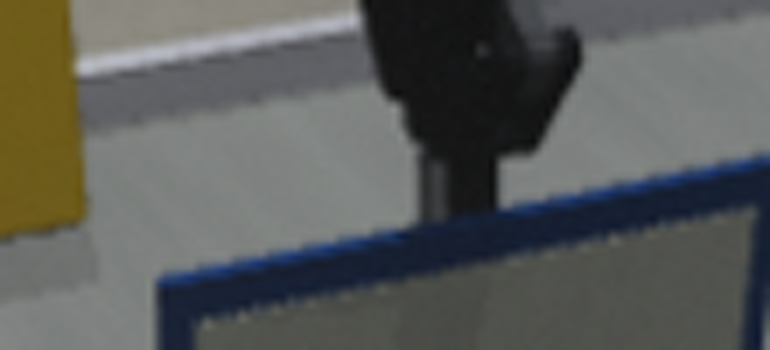

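Run:
```python
from h import *
d=pickle.load(open("v3.pkl","rb"))
P,e=tri(d["scene"],(260+434/8,205+192/8),d["side"],(235+159/7,110+280/7));print(P,e,np.arctan2(P[2]-.09,P[1]+.0995))
```

```text
[ 0.64117853 -0.08263996  0.2640938 ] 0.0016179030678507354 1.4742528190261779
```

>>> jog_arm([
  {"dx":2,"dy":0,"dz":-22,"yaw":0},
  {"dx":2,"dy":0,"dz":-22,"yaw":0},
  {"dx":2,"dy":0,"dz":-22,"yaw":0},
  {"dx":-28,"dy":0,"dz":0,"yaw":0},
  {"dx":-28,"dy":0,"dz":0,"yaw":0},
  {"dx":-28,"dy":0,"dz":0,"yaw":0},
  {"dx":-28,"dy":0,"dz":0,"yaw":0},
  {"dx":0,"dy":0,"dz":27,"yaw":0},
  {"dx":0,"dy":0,"dz":27,"yaw":0},
  {"dx":0,"dy":0,"dz":28,"yaw":0},
  {"dx":0,"dy":0,"dz":0,"yaw":0},
])

```text
time: 5.0
position: [0.5308, 0.0009, 0.2204]
tcp_rot: [2.217, -2.214, -0.013]
contact_force: [-0.4, -0.0, -0.8]
grip_width: 0.0003
```

```bash
cat >> h.py <<'E'
def pair(d,out,c1=(160,100,260,230),c2=(200,60,260,230)):
    r=[]
    for n,c in(("scene",c1),("side",c2)):
        x,y,w,h=c; r.append(cv2.resize(d[n]["frame"][y:y+h,x:x+w,::-1],(400,600),interpolation=2) if 0 else cv2.resize(np.ascontiguousarray(d[n]["frame"][y:y+h,x:x+w,::-1]),(400,int(400*h/w)),interpolation=2))
    cv2.imwrite(out,np.hstack(r))
E
python3 - <<'E'
from h import *
d=snap(4,("scene","side")); pair(d,"pics/m4.png",(240,150,160,140),(230,90,160,140))
E
```

```text
{'time': np.float64(5.0), 'position': array([0.5308, 0.0009, 0.2204]), 'tcp_rot': array([ 2.2168, -2.2142, -0.0128]), 'contact_force': array([-0.3812, -0.0074, -0.7833]), 'grip_width': np.float64(0.0003), 'joints': array([ 0.0303,  0.449 , -0.1069,  1.7724,  0.0569,  0.9348, -1.6701])}
```

View pics/m4.png

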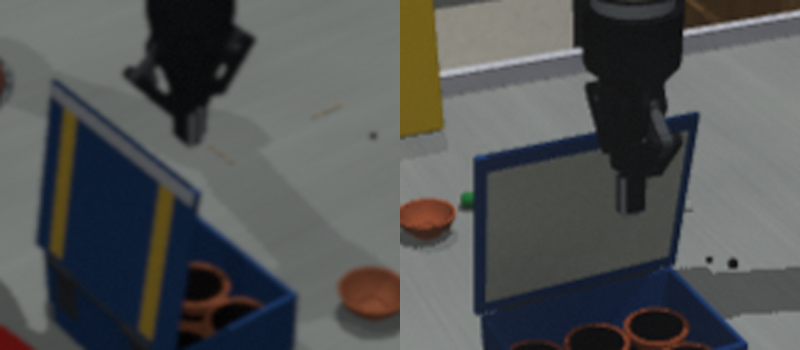

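>>> jog_arm([
  {"dx":0,"dy":0,"dz":0,"yaw":0},
  {"dx":0,"dy":0,"dz":0,"yaw":0},
  {"dx":0,"dy":0,"dz":0,"yaw":0},
  {"dx":0,"dy":0,"dz":0,"yaw":0},
  {"dx":0,"dy":0,"dz":0,"yaw":0},
  {"dx":0,"dy":0,"dz":0,"yaw":0},
])

```text
time: 5.6
position: [0.5348, 0.0007, 0.2258]
tcp_rot: [-2.221, 2.221, -0.001]
contact_force: [0.2, -0.4, 0.8]
grip_width: 0.0003
```

Run:
```python
from h import *
d=snap(5,("scene","side")); pair(d,"pics/m5.png",(240,150,160,140),(230,90,160,140))
```

```text
{'time': np.float64(5.6), 'position': array([0.5348, 0.0007, 0.2258]), 'tcp_rot': array([-2.2214e+00,  2.2205e+00, -8.0000e-04]), 'contact_force': array([ 0.1809, -0.3748,  0.8314]), 'grip_width': np.float64(0.0003), 'joints': array([ 0.0311,  0.4432, -0.1072,  1.7645,  0.057 ,  0.936 , -1.67  ])}
```

View pics/m5.png

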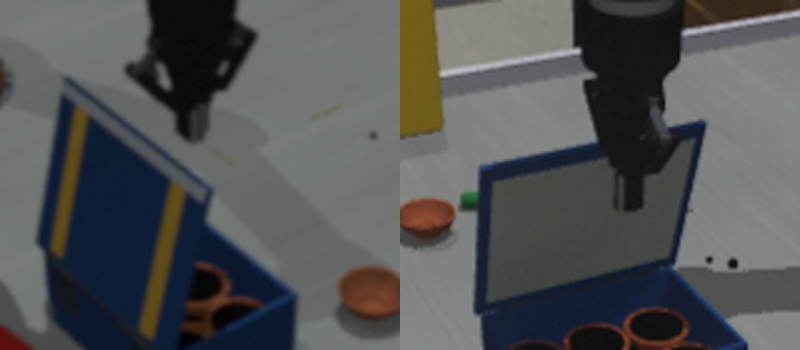

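>>> jog_arm([
  {"dx":0,"dy":0,"dz":3,"yaw":0},
  {"dx":0,"dy":0,"dz":0,"yaw":0},
  {"dx":0,"dy":0,"dz":0,"yaw":0},
  {"dx":0,"dy":0,"dz":0,"yaw":0},
  {"dx":0,"dy":0,"dz":0,"yaw":0},
  {"dx":0,"dy":0,"dz":0,"yaw":0},
  {"dx":0,"dy":0,"dz":0,"yaw":0},
  {"dx":0,"dy":0,"dz":0,"yaw":0},
  {"dx":0,"dy":0,"dz":0,"yaw":0},
  {"dx":0,"dy":0,"dz":0,"yaw":0},
  {"dx":0,"dy":0,"dz":0,"yaw":0},
  {"dx":0,"dy":0,"dz":0,"yaw":0},
  {"dx":0,"dy":0,"dz":0,"yaw":0},
  {"dx":0,"dy":0,"dz":0,"yaw":0},
  {"dx":0,"dy":0,"dz":0,"yaw":0},
  {"dx":0,"dy":0,"dz":0,"yaw":0},
])

```text
time: 7.03
position: [0.5346, 0.0009, 0.2223]
tcp_rot: [-2.222, 2.221, 0.0]
contact_force: [0.0, 1.7, 0.8]
grip_width: 0.0003
```

Run:
```python
from h import *
d=snap(6,("scene","side")); pair(d,"pics/m6.png",(240,150,160,140),(230,90,160,140))
```

```text
{'time': np.float64(7.0333), 'position': array([0.5346, 0.0009, 0.2223]), 'tcp_rot': array([-2.2221e+00,  2.2206e+00,  4.0000e-04]), 'contact_force': array([0.0403, 1.6708, 0.7601]), 'grip_width': np.float64(0.0003), 'joints': array([ 0.0307,  0.4472, -0.1072,  1.769 ,  0.0575,  0.9284, -1.6705])}
```

View pics/m6.png

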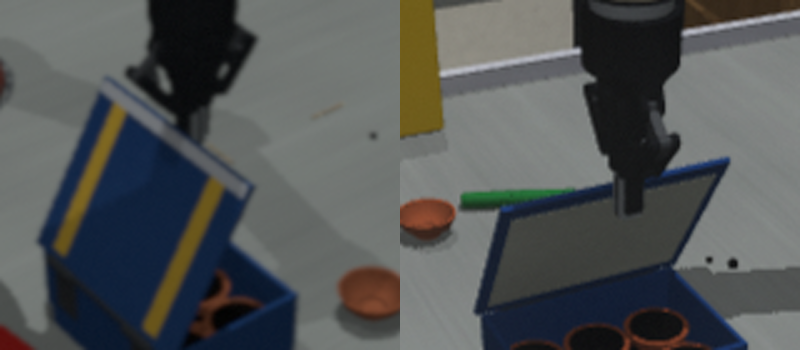

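Run:
```python
from h import *
d=pickle.load(open("v6.pkl","rb"))
a=d["scene"]["frame"][205:245,310:360,::-1];b=d["side"]["frame"][150:190,250:300,::-1]
cv2.imwrite("pics/c6.png",np.hstack([cv2.resize(x,(400,320),interpolation=2) for x in(np.ascontiguousarray(a),np.ascontiguousarray(b))]))
```

```text
(no output)
```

View pics/c6.png

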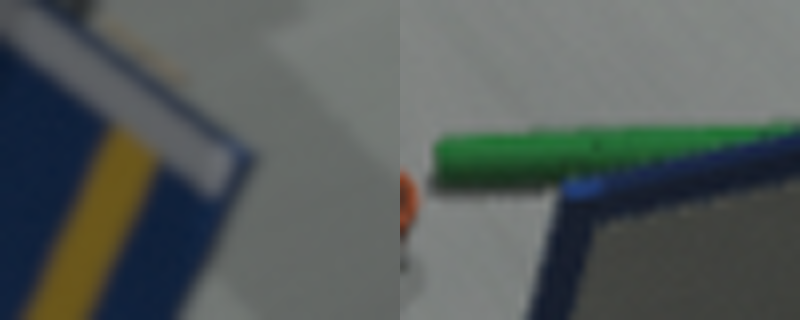

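Run:
```python
from h import *
d=pickle.load(open("v6.pkl","rb"))
P,e=tri(d["scene"],(341.9,224.4),d["side"],(271,175));print(P,e,np.arctan2(P[2]-.09,P[1]+.0995),np.hypot(P[2]-.09,P[1]+.0995))
th=np.linspace(1.06,0,23); e=np.c_[.175*np.cos(th),.175*np.sin(th)]*1000
for t,r,q in zip(th[1:],e[1:],np.diff(e,axis=0)): print(t.round(3),r.round(1),q.round(1))
```

```text
[ 0.64059551 -0.01102485  0.24231151] 0.0008857553604099224 1.0445521165994165 0.17614383006556325
1.012 [ 92.8 148.4] [ 7.3 -4.3]
0.964 [ 99.8 143.7] [ 7.  -4.6]
0.915 [106.7 138.7] [ 6.8 -5. ]
0.867 [113.2 133.4] [ 6.6 -5.3]
0.819 [119.5 127.8] [ 6.3 -5.6]
0.771 [125.5 121.9] [ 6.  -5.9]
0.723 [131.3 115.8] [ 5.7 -6.2]
0.675 [136.7 109.3] [ 5.4 -6.5]
0.626 [141.8 102.6] [ 5.1 -6.7]
0.578 [146.6  95.6] [ 4.8 -6.9]
0.53 [151.   88.5] [ 4.4 -7.2]
0.482 [155.1  81.1] [ 4.1 -7.4]
0.434 [158.8  73.5] [ 3.7 -7.6]
0.385 [162.2  65.8] [ 3.4 -7.7]
0.337 [165.1  57.9] [ 3.  -7.9]
0.289 [167.7  49.9] [ 2.6 -8. ]
0.241 [169.9  41.8] [ 2.2 -8.1]
0.193 [171.8  33.5] [ 1.8 -8.2]
0.145 [173.2  25.2] [ 1.4 -8.3]
0.096 [174.2  16.8] [ 1.  -8.4]
0.048 [174.8   8.4] [ 0.6 -8.4]
0.0 [175.   0.] [ 0.2 -8.4]
```

>>> jog_arm([
  {"dx":-2.9,"dy":0,"dz":1.7,"yaw":0},
  {"dx":-2.9,"dy":0,"dz":1.7,"yaw":0},
  {"dx":-3.5,"dy":0,"dz":2.3,"yaw":0},
  {"dx":-3.5,"dy":0,"dz":2.3,"yaw":0},
  {"dx":-3.4,"dy":0,"dz":2.5,"yaw":0},
  {"dx":-3.4,"dy":0,"dz":2.5,"yaw":0},
  {"dx":-3.3,"dy":0,"dz":2.6,"yaw":0},
  {"dx":-3.3,"dy":0,"dz":2.6,"yaw":0},
  {"dx":-3.2,"dy":0,"dz":2.8,"yaw":0},
  {"dx":-3.2,"dy":0,"dz":2.8,"yaw":0},
  {"dx":-3,"dy":0,"dz":3,"yaw":0},
  {"dx":-3,"dy":0,"dz":3,"yaw":0},
  {"dx":-2.8,"dy":0,"dz":3.1,"yaw":0},
  {"dx":-2.8,"dy":0,"dz":3.1,"yaw":0},
  {"dx":-2.7,"dy":0,"dz":3.2,"yaw":0},
  {"dx":-2.7,"dy":0,"dz":3.2,"yaw":0},
  {"dx":-2.5,"dy":0,"dz":3.4,"yaw":0},
  {"dx":-2.5,"dy":0,"dz":3.4,"yaw":0},
  {"dx":-2.4,"dy":0,"dz":3.5,"yaw":0},
  {"dx":-2.4,"dy":0,"dz":3.5,"yaw":0},
])

```text
time: 8.8
position: [0.5344, 0.0607, 0.1658]
tcp_rot: [-2.222, 2.221, 0.001]
contact_force: [-1.0, 1.7, 0.4]
grip_width: 0.0001
```

Run:
```python
from h import *
d=snap(7,("scene","side")); pair(d,"pics/m7.png",(240,150,160,140),(230,90,160,140))
```

```text
{'time': np.float64(8.8), 'position': array([0.5344, 0.0607, 0.1658]), 'tcp_rot': array([-2.2222e+00,  2.2206e+00,  9.0000e-04]), 'contact_force': array([-0.9944,  1.6919,  0.4219]), 'grip_width': np.float64(0.0001), 'joints': array([-0.0829,  0.5208, -0.1054,  1.8295,  0.0727,  0.7953, -1.7954])}
```

View pics/m7.png

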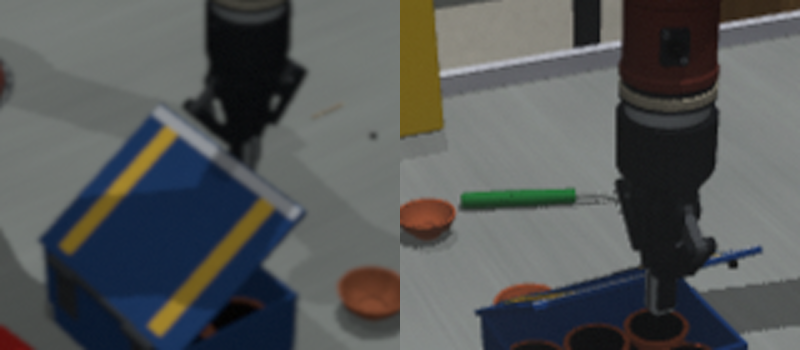

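>>> jog_arm([
  {"dx":-2,"dy":0,"dz":3.7,"yaw":0},
  {"dx":-2,"dy":0,"dz":3.7,"yaw":0},
  {"dx":-1.8,"dy":0,"dz":3.8,"yaw":0},
  {"dx":-1.8,"dy":0,"dz":3.8,"yaw":0},
  {"dx":-1.6,"dy":0,"dz":3.8,"yaw":0},
  {"dx":-1.6,"dy":0,"dz":3.8,"yaw":0},
  {"dx":-1.3,"dy":0,"dz":3.9,"yaw":0},
  {"dx":-1.3,"dy":0,"dz":3.9,"yaw":0},
  {"dx":-1,"dy":0,"dz":4,"yaw":0},
  {"dx":-1,"dy":0,"dz":4,"yaw":0},
  {"dx":0,"dy":0,"dz":0,"yaw":0},
  {"dx":0,"dy":0,"dz":0,"yaw":0},
])

```text
time: 9.9
position: [0.5344, 0.0792, 0.1274]
tcp_rot: [-2.223, 2.216, 0.005]
contact_force: [-2.7, 7.6, 2.2]
grip_width: 0.0002
```

Run:
```python
from h import *
d=snap(8,("scene","side")); pair(d,"pics/m8.png",(240,150,160,140),(230,90,160,140))
```

```text
{'time': np.float64(9.9), 'position': array([0.5344, 0.0792, 0.1274]), 'tcp_rot': array([-2.2231,  2.2155,  0.0046]), 'contact_force': array([-2.6565,  7.6468,  2.2117]), 'grip_width': np.float64(0.0002), 'joints': array([-0.1177,  0.5766, -0.1021,  1.8621,  0.0795,  0.706 , -1.8313])}
```

View pics/m8.png

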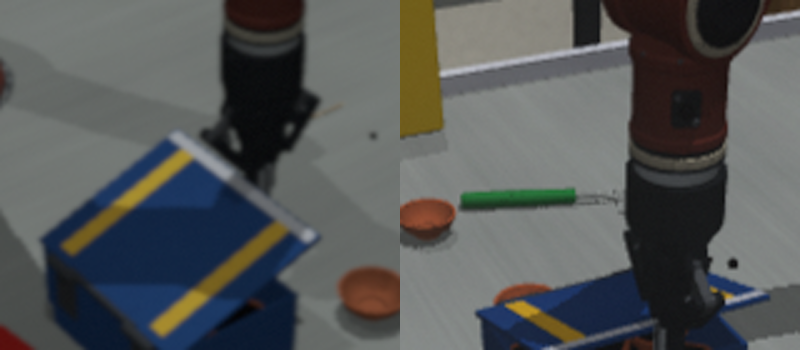

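>>> jog_arm([
  {"dx":-0.9,"dy":0,"dz":2.7,"yaw":0},
  {"dx":-0.9,"dy":0,"dz":2.7,"yaw":0},
  {"dx":-0.8,"dy":0,"dz":2.7,"yaw":0},
  {"dx":-0.8,"dy":0,"dz":2.7,"yaw":0},
  {"dx":-0.7,"dy":0,"dz":2.7,"yaw":0},
  {"dx":-0.7,"dy":0,"dz":2.7,"yaw":0},
  {"dx":-0.6,"dy":0,"dz":2.7,"yaw":0},
  {"dx":-0.6,"dy":0,"dz":2.7,"yaw":0},
  {"dx":0,"dy":0,"dz":0,"yaw":0},
])

```text
time: 10.75
position: [0.5343, 0.0853, 0.1055]
tcp_rot: [-2.223, 2.215, 0.005]
contact_force: [-2.4, 6.6, 0.3]
grip_width: -0.0
```

Run:
```python
from h import *
d=snap(9,("scene","side")); pair(d,"pics/m9.png",(240,150,160,140),(230,90,160,140))
```

```text
{'time': np.float64(10.75), 'position': array([0.5343, 0.0853, 0.1055]), 'tcp_rot': array([-2.2234,  2.2153,  0.0047]), 'contact_force': array([-2.3704,  6.5506,  0.2972]), 'grip_width': np.float64(-0.0), 'joints': array([-0.1324,  0.6099, -0.0973,  1.8786,  0.0846,  0.6562, -1.8465])}
```

View pics/m9.png

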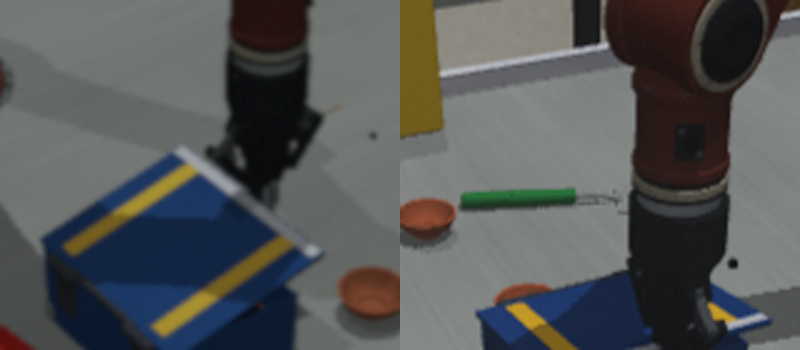

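>>> jog_arm([
  {"dx":-0.2,"dy":0,"dz":2.5,"yaw":0},
  {"dx":-0.2,"dy":0,"dz":2.5,"yaw":0},
  {"dx":-0.2,"dy":0,"dz":2.5,"yaw":0},
  {"dx":-0.2,"dy":0,"dz":2.5,"yaw":0},
  {"dx":-0.2,"dy":0,"dz":2.5,"yaw":0},
  {"dx":-0.2,"dy":0,"dz":2.5,"yaw":0},
  {"dx":0,"dy":0,"dz":2.5,"yaw":0},
  {"dx":0,"dy":0,"dz":2.5,"yaw":0},
  {"dx":0,"dy":0,"dz":2,"yaw":0},
  {"dx":0,"dy":0,"dz":0,"yaw":0},
])

```text
time: 11.68
position: [0.5342, 0.0884, 0.0835]
tcp_rot: [-2.224, 2.212, 0.007]
contact_force: [-2.3, 11.1, 0.2]
grip_width: -0.0001
```

Run:
```python
from h import *
d=snap(10,("scene","side")); pair(d,"pics/m10.png",(240,150,160,140),(230,90,160,140))
```

```text
{'time': np.float64(11.6833), 'position': array([0.5342, 0.0884, 0.0835]), 'tcp_rot': array([-2.2238,  2.2122,  0.007 ]), 'contact_force': array([-2.3182, 11.1014,  0.2457]), 'grip_width': np.float64(-0.0001), 'joints': array([-0.1389,  0.644 , -0.0948,  1.8943,  0.0888,  0.6056, -1.8533])}
```

View pics/m10.png

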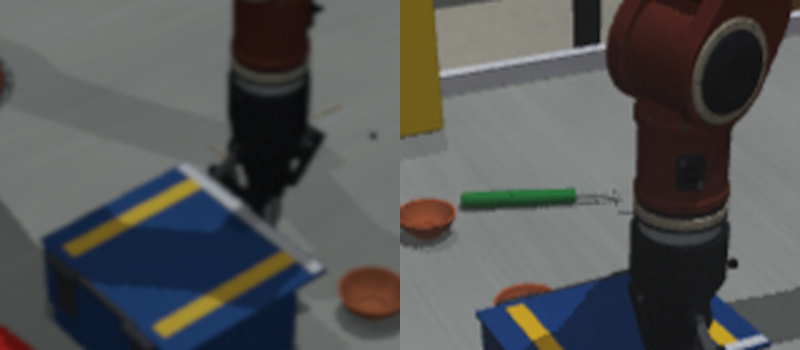

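>>> jog_arm([
  {"dx":0,"dy":0,"dz":1.2,"yaw":0},
  {"dx":0,"dy":0,"dz":1.2,"yaw":0},
  {"dx":0,"dy":0,"dz":1.2,"yaw":0},
  {"dx":0,"dy":0,"dz":1.2,"yaw":0},
  {"dx":0,"dy":0,"dz":1.2,"yaw":0},
  {"dx":0,"dy":0,"dz":1.2,"yaw":0},
  {"dx":0,"dy":0,"dz":1.2,"yaw":0},
  {"dx":0,"dy":0,"dz":1.2,"yaw":0},
  {"dx":0,"dy":0,"dz":1,"yaw":0},
  {"dx":0,"dy":0,"dz":1,"yaw":0},
  {"dx":0,"dy":0,"dz":1,"yaw":0},
  {"dx":0,"dy":0,"dz":1,"yaw":0},
])

```text
time: 12.78
position: [0.5343, 0.0891, 0.0703]
tcp_rot: [-2.224, 2.211, 0.008]
contact_force: [-3.7, 12.0, 8.3]
grip_width: -0.0001
```

Run:
```python
from h import *
d=snap(11,("scene","side")); pair(d,"pics/m11.png",(255,200,120,105),(250,150,120,105))
```

```text
{'time': np.float64(12.7833), 'position': array([0.5343, 0.0891, 0.0703]), 'tcp_rot': array([-2.2239,  2.2111,  0.0075]), 'contact_force': array([-3.7485, 12.029 ,  8.265 ]), 'grip_width': np.float64(-0.0001), 'joints': array([-0.1415,  0.6651, -0.0924,  1.903 ,  0.0919,  0.5754, -1.8563])}
```

View pics/m11.png

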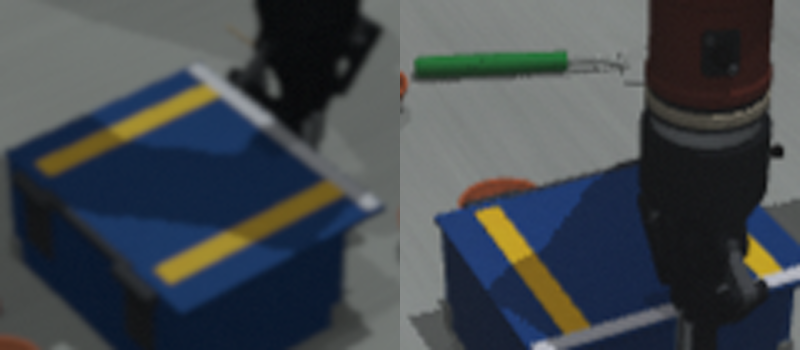

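Run:
```python
from h import *
d=pickle.load(open("v11.pkl","rb"))
a=d["scene"]["frame"][250:280,350:385,::-1];b=d["side"]["frame"][240:270,275:310,::-1]
cv2.imwrite("pics/c11.png",np.hstack([cv2.resize(np.ascontiguousarray(x),(392,336),interpolation=2) for x in(a,b)]))
```

```text
(no output)
```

View pics/c11.png

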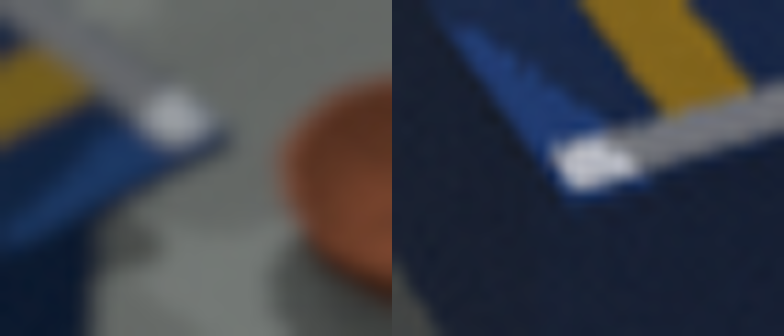

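Run:
```python
from h import *
d=pickle.load(open("v11.pkl","rb"))
print(tri(d["scene"],(370.1,261.4),d["side"],(290.7,257.9)))
```

```text
(array([0.63954444, 0.07717836, 0.09647023]), np.float64(0.00103003127896274))
```

>>> jog_arm([
  {"dx":0,"dy":0,"dz":0.8,"yaw":0},
  {"dx":0,"dy":0,"dz":0.8,"yaw":0},
  {"dx":0,"dy":0,"dz":0,"yaw":0},
])

```text
time: 13.13
position: [0.5347, 0.0891, 0.0698]
tcp_rot: [-2.223, 2.211, 0.006]
contact_force: [-3.1, 10.3, 7.3]
grip_width: -0.0005
```

>>> jog_arm([
  {"dx":-1,"dy":0,"dz":0,"yaw":0},
  {"dx":-1,"dy":0,"dz":0,"yaw":0},
  {"dx":-1,"dy":0,"dz":0,"yaw":0},
  {"dx":-2,"dy":0,"dz":0,"yaw":0},
  {"dx":-3,"dy":0,"dz":0,"yaw":0},
  {"dx":-5,"dy":0,"dz":0,"yaw":0},
  {"dx":-8,"dy":0,"dz":0,"yaw":0},
  {"dx":-10,"dy":0,"dz":0,"yaw":0},
  {"dx":-15,"dy":0,"dz":0,"yaw":0},
  {"dx":-20,"dy":0,"dz":0,"yaw":0},
  {"dx":-20,"dy":0,"dz":-10,"yaw":0},
  {"dx":-10,"dy":0,"dz":-20,"yaw":0},
  {"dx":0,"dy":0,"dz":-25,"yaw":0},
  {"dx":0,"dy":0,"dz":-25,"yaw":0},
  {"dx":0,"dy":0,"dz":-20,"yaw":0},
  {"dx":0,"dy":0,"dz":0,"yaw":0},
  {"dx":0,"dy":0,"dz":0,"yaw":0},
])

```text
time: 14.55
position: [0.5351, 0.1795, 0.1699]
tcp_rot: [-2.221, 2.219, -0.002]
contact_force: [-0.5, -0.5, -0.3]
grip_width: -0.0001
```

Run:
```python
from h import *
d=snap(12,("scene","side"))
cv2.imwrite("pics/m12.png",cv2.resize(np.hstack([d["scene"]["frame"],d["side"]["frame"]])[:,:,::-1],(800,300)))
pair(d,"pics/n12.png",(255,200,120,105),(250,150,120,105))
d0=pickle.load(open("v0.pkl","rb"))
for n,lo,hi in(("scene",(3,110,60),(14,255,255)),("side",(3,110,60),(14,255,255))):
    for dd in(d0,d):
        hsv=cv2.cvtColor(np.ascontiguousarray(dd[n]["frame"]),cv2.COLOR_RGB2HSV);k,l,st,ce=cv2.connectedComponentsWithStats(cv2.inRange(hsv,lo,hi));print(n,[tuple(c.round(1)) for c,s in zip(ce[1:],st[1:]) if s[4]>200])
```

```text
{'time': np.float64(14.55), 'position': array([0.5351, 0.1795, 0.1699]), 'tcp_rot': array([-2.2209e+00,  2.2185e+00, -2.0000e-03]), 'contact_force': array([-0.4983, -0.4808, -0.2597]), 'grip_width': np.float64(-0.0001), 'joints': array([-0.3109,  0.5495, -0.0795,  1.7548,  0.0562,  0.8367, -1.986 ])}
scene [(np.float64(503.9), np.float64(148.1)), (np.float64(417.4), np.float64(206.1)), (np.float64(313.8), np.float64(268.2)), (np.float64(388.9), np.float64(266.5)), (np.float64(629.7), np.float64(291.5)), (np.float64(253.2), np.float64(312.2)), (np.float64(169.4), np.float64(370.5)), (np.float64(203.6), np.float64(372.6)), (np.float64(400.2), np.float64(377.0)), (np.float64(379.0), np.float64(404.0)), (np.float64(340.1), np.float64(416.5))]
scene [(np.float64(370.0), np.float64(36.0)), (np.float64(504.0), np.float64(148.4)), (np.float64(417.4), np.float64(206.1)), (np.float64(389.1), np.float64(266.4)), (np.float64(629.5), np.float64(291.7)), (np.float64(253.3), np.float64(312.6)), (np.float64(169.4), np.float64(370.5)), (np.float64(203.7), np.float64(372.6)), (np.float64(400.3), np.fl
[... 322 characters left out ...]
float64(231.3)), (np.float64(315.8), np.float64(305.8)), (np.float64(177.9), np.float64(332.7)), (np.float64(176.1), np.float64(367.1)), (np.float64(446.8), np.float64(368.1)), (np.float64(198.6), np.float64(398.2))]
side [(np.float64(394.9), np.float64(33.4)), (np.float64(359.0), np.float64(43.0)), (np.float64(202.8), np.float64(162.8)), (np.float64(239.7), np.float64(176.0)), (np.float64(507.3), np.float64(215.4)), (np.float64(147.6), np.float64(253.7)), (np.float64(315.8), np.float64(306.0)), (np.float64(159.5), np.float64(308.8)), (np.float64(178.0), np.float64(333.3)), (np.float64(176.0), np.float64(367.3)), (np.float64(446.8), np.float64(368.3)), (np.float64(198.6), np.float64(398.4))]
```

View pics/m12.png

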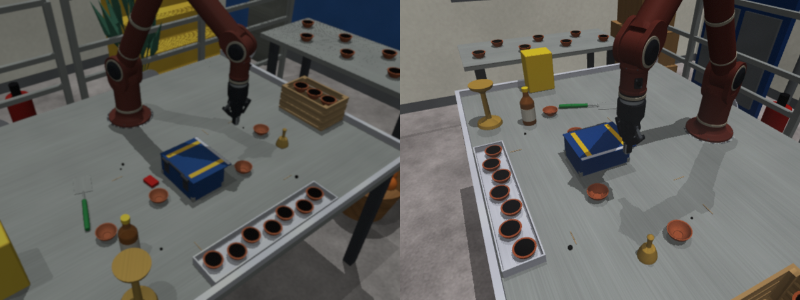

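View pics/n12.png

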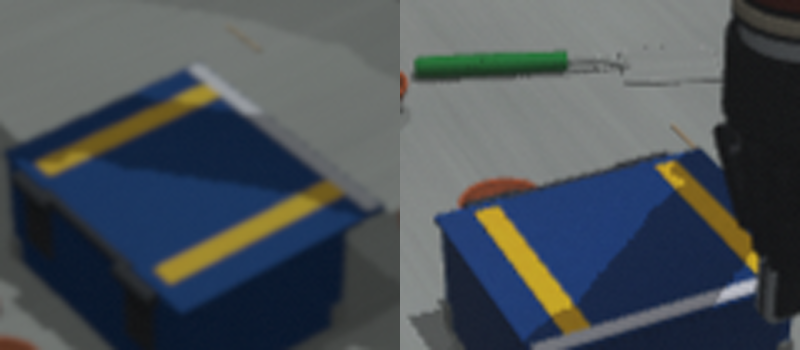

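The lid is shut, unchanged after the finger withdrew, the lamps stand where they did, and the tool reads no contact force. I am handing the job in.

```bash
python3 -c "
from workcell import bot
print(bot.close_job())"
```

```text
the job is handed in; nothing more can be done
None
```

The lid is fully shut, and I handed the job in at about 14.6 s. With the gripper shut, I nudged the lid from behind past upright to about 1.47 rad. I then went over its top and caught its inner edge on the outside of a finger at about 1.05 rad. From there I lowered it along its arc with a light sideways press of about 11 N, slowing to under 0.1 rad/s for the last few degrees.

**Lid shut:** Before I withdrew the finger, its front corner measured z = 0.0965 m, which matches a shut lid (top face at 96 mm). The finger was also pulling down on the lid against the rim with about 8 N. The pictures after the finger withdrew look the same.

**Bystanders and contact:** The lamps' image positions match the start to within about half a pixel, and the oil bottle's to about 1 pixel. I checked the bell, matchbox and scraper only by eye in the last pictures, and they looked unmoved. The tool stands clear of everything with no contact force beyond noise.

**What did not go as the task describes:** The tool can only point straight down, so the finger could not go flat under the lid. It held the lid's inner lower edge by its outer side. For the last 20 degrees or so it relied partly on friction there, and the height and sideways readings showed no slip down to about 0.2 rad. Below that I went by height, force and pictures. I did not measure the lid's speed directly; it is inferred from the finger's motion.

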